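# Clamp an insert block with the hand crank

## Robot

A 6-joint arm with a two-finger parallel gripper is mounted at the origin on a cart in front of the work surface, level with it; the furniture and walls round the work are solid. World frame = base frame: x ahead of the robot, y to its left, z up, the work surface at z = 0. Lengths are in m, angles in rad, forces in N, time in s.
With the tool pointing down it reaches from about 0.4 to 0.925 m from the base axis. Payload 12.5 kg.
Tool frame: the origin (TCP) lies between the finger pads; the fingertips stand 19 mm ahead of it and the grasp point (between the pads) is the TCP; z points along the fingers, y is the direction in which the jaws open and shut (so a half turn about z gives the same grasp; the last joint's range is limited). The gripper opens to 95 mm and grips with 3 to 60 N. Pads are 20 mm wide; open, the fingers measure 119 mm over their backs; the gripper's body (75 mm by 180 mm) begins 59 mm behind the grasp point.
Start: joints at [1.142, 0.491, 1.559, -0, 1.092, -0.106], TCP at [0.198, 0.593, 0.234] pointing down, gripper open.
Joint ranges: [-3.1, 3.1], [-0.84, 2.19], [0.05, 2.79], [-1.13, 4.28], [0.06, 2.93], [-2.69, 2.69]. Speed limits (rad/s): [2.22, 2.22, 2.79, 3.14, 3.14, 3.14].

## Interface

Orientations are given as a rotation vector (axis times angle).
In Python, from rig import sensors, viewer, ctrl gives the robot as it stands.
- The arm moves only by the shell command python3 -m jog 'ROWS' [FORCE]. ROWS is JSON, a list of rows, each a list of 3 entries, a list of its own where there are three numbers: the shift along the world's x, y, z in units of 0.08 m (1.0 is 0.08 m), then the turn, a rotation vector about the world's x, y, z in units of 180 degrees (1.0 is 180 degrees), then the opening, from -1 (shut) to 1 (fully open), so that 0 is half open. A call has 1 to 10 rows; each row shifts and turns the commanded pose from where the row before left it; what a row does not reach is not made up. A row lasts 1/12 s, in which the tool goes at most 41.7 mm and 7.16 degrees, less where a joint would pass 70% of its speed; a pose out of reach is approached as far as the arm can. A call with a number of a shift or a turn outside -1 to 1 is refused whole. A call with a gripper value outside its range is refused whole. The fingers move at their own pace and stop on an object; FORCE is the grip in N (left out, the last holds). Time passes only in rows, so rows that do not move let the fingers close. It gives the time, the measured TCP pose, the force and the opening at its end, in the units of the state.
- sensors.observe(): the state, without advancing time (a new reading comes with each control period).
- viewer.snapshot(name): name is "scene" or "side" or "wrist"; returns a dict with "color" (400x640x3 uint8, red, green, blue), "z_map" (400x640 float32, m along the optical axis (not along the pixel's ray), 0 where there is no reading), "fx", "fy", "cx", "cy" (pixels), "k1" (the pictures are not rectified: a ray, as slopes to the right and down, at radius r is drawn at 1 + k1 r^2 times it, then the intrinsics apply), "world_from_camera" (4x4, takes a point from camera to world coordinates); the wrist camera has in their place "T_tool_cam" (4x4, takes a point from camera to tool coordinates, whose origin is the TCP and whose axes are the flange's). Camera axes: x right, y down, z forward; pixel columns grow to the right and rows downward; lengths in m; the calibration is good to about 2 mm. A picture is of the moment at which its call begins: read the wrist's pose just before it.
- ctrl.close_job(): hands the job in, once; it reports no verdict.
The state is a dict: "time": time; "joints": joint angles; "qvel": joint speeds; "joint_torque": joint torques, N m; "position": TCP position; "eef_rot": TCP orientation; "contact_force": force on the tool from outside, world axes, zero at the start; "wrist_torque": the same for the moment, N m; "width": opening from 0.0 (shut) to 1.0 (fully open).
Only numpy, scipy, OpenCV 4.12 (cv2) and the standard library are available. Lean on these libraries where they do the work, as an engineer would, in place of code of your own. Each camera call takes 0.05 s, during which the arm holds its last target.

## Task

Lay the smaller, blockier of the two drilled steel insert blocks lengthwise in the channel of the crank clamp, between the end stop and the jaw, and let go of it. Then take the crank by its loose upright handle sleeve and, keeping hold of the sleeve the whole way, turn the crank clockwise as seen from above until the jaw grips the block firmly: the handle has become clearly heavier (about 4 N more than when running free), but do not overtighten it. Let go, leaving the block clamped, and leave everything else on the bench as it is.

Things in the scene. Friction and masses are not known exactly. Their poses are not given: they have to be found in the camera images.
- small_insert (a point): centre of the small insert, a grey steel block 28 mm wide (its x) x 50 mm long (its y) x 28 mm high (its z) with drilled holes in the top; this is the block to clamp. The point is half-way up (14 mm above its underside). It lies loose on the bench right of the clamp; mass 0.18 to 0.37 kg. The two inserts may have swapped places.
- flat_insert (a point): centre of the other insert, 40 mm (its x) x 62 mm (its y) x 22 mm high, flatter and larger: stays where it is.
- clamp: the crank clamp, fixed to the bench: grey base plate 100 mm (its x) x 325 mm (its y) x 10 mm; origin at bench height near the plate's middle, z up. From -y to +y: end stop, open channel, sliding jaw, gear case (72 x 98 mm, top 50 mm above the bench) with the crank on top. It clamps along its y.
- channel (a point): middle of the channel floor, 12 mm above the bench; x across, y along the channel as the clamp's. The channel is 33 mm wide between lips 4 mm high. The end stop (33 mm wide, top 45 mm above the bench) is bolted where the last user left it: its face is 39 to 51 mm from this point toward -y, not known better. A block may lie anywhere between stop and jaw.
- crank_axis (a point): point on the vertical crank axis, at the height of the middle of the sleeve (86.5 mm above the bench).
- sleeve_mid (a point): middle of the upright black handle sleeve, a smooth cylinder 24 mm across, from 64 to 109 mm above the bench, at the end of the crank arm 50 mm from the crank axis. It spins freely on its pin, so it can be held from above without turning the wrist as the crank goes round. The arm's top is 62 mm above the bench, the nut on the axis 67 mm.
- crank (a joint): crank angle, rad: 0 = jaw open, arm along the clamp's -y; grows clockwise seen from above as the jaw closes; starts at 0 to 0.9. Running free takes some 6 to 8 N at the sleeve; once the block is pressed on the stop this rises about 0.25 N per mm of sleeve travel (1.2 N per 10 N of clamping). Friction holds the crank where left. Right clamping is 20 to 55 N, i.e. 2.4 to 6.6 N above running free.
- insert_b: the small insert itself, origin at the centre of its underside, same axes as small_insert.
- jaw: sliding jaw, 44 mm wide, top 48 mm above the bench; origin 11 mm behind (+y of) the face of its steel pressure pad, at x = 0, 12 mm above the bench. It goes 6 mm toward the stop per rad of crank; pad face 37 mm from channel at crank 0. The pad sits on a stiff spring (18 N per mm, sinks into the jaw). The jaw pushes a block along the channel to the stop.
- sleeve: the handle sleeve, origin at its lower end.
- guide_bush_a: loose flanged steel bush 40 mm across, 35 mm high; bystander.
- spacer_ring: loose steel ring 46 mm across, 12 mm high; bystander.
- slide_bar: loose bar 26 x 130 x 35 mm; bystander.
- magnetic_base: loose magnet block 58 x 51 x 80 mm; bystander.
- cap_screw_c: loose dark screw 15 mm across, standing 40 mm high; bystander.

How it is judged:
On the way, in this order (a step that is already met when the one before it is completed fails the run):
1. the small insert lies flat and lengthwise in the channel, let go, not yet clamped (z of small_insert in the frame of channel between 0.011 and 0.017 m and x of small_insert in the frame of channel between -0.005 and 0.005 m and angle between the y axis of small_insert and the y axis of channel, either way round below 0.15 rad and contact force between the fingers and insert_b below 0.1 N and contact force between jaw and insert_b below 15 N and y of small_insert in the frame of channel between -0.035 and 0.02 m), for 0.2 s.
2. the sleeve is held and the jaw presses the block firmly (contact force between the fingers and sleeve above 0.5 N and contact force between jaw and insert_b above 20 N), for 0.2 s.
At the end, for the whole second after the job is handed in: The small insert lies flat in the channel (centre within 5 mm of the channel's centre line, within 0.1 rad of its direction, at most 3 mm raised), clamped between pad and stop with 20 to 55 N, the crank at rest (z of small_insert in the frame of channel between 0.011 and 0.017 m and x of small_insert in the frame of channel between -0.005 and 0.005 m and angle between the y axis of small_insert and the y axis of channel, either way round below 0.1 rad and contact force between jaw and insert_b between 20 and 55 N and velocity of joint crank between -0.05 and 0.05 rad/s); the robot touches nothing.
It fails at once if the sleeve is let go on the way (crank past 1.3 rad, block not yet clamped with 15 N) (value of joint crank above 1.3 rad and contact force between jaw and insert_b below 15 N and contact force between the fingers and sleeve below 0.1 N).
It fails at once if the block is overtightened (over 70 N) (contact force between jaw and insert_b above 70 N).
It fails at once if a bystander is moved more than 15 mm (distance of any of flat_insert, guide_bush_a, spacer_ring, slide_bar, magnetic_base, cap_screw_c from where it was at the start of the episode above 0.015 m).
It also fails if it takes over 72 s, if anything falls off the work surface, if the arm or the gripper's body presses on something with over 40 N, if the wrist force passes 120 N, or if a joint passes its speed limit or range.

## Working session

There is one attempt and no reset: what is moved stays moved. The work goes in short steps, Python scripts to look and compute and a shell command to move; the robot and the scene stay as the last step left them, time stands still between calls to the robot, and variables do not carry over. Pictures are saved under pics/ and viewed, and the job is handed in when it is done.

```bash
ls; mkdir -p pics; python3 - <<'E'
from rig import sensors, viewer
import cv2,numpy as np
s=sensors.observe();print(s)
for n in ("scene","side","wrist"):
    d=viewer.snapshot(n)
    cv2.imwrite(f"pics/{n}0.png",d["color"][:,:,::-1])
    np.savez(f"{n}0.npz",**d)
    print(n,{k:v for k,v in d.items() if k not in("color","z_map")})
E
```

```text
pics
{'time': 0.0, 'joints': array([ 1.14243550e+00,  4.91534403e-01,  1.55946725e+00, -7.96227969e-06,
        1.09172073e+00, -1.05595955e-01]), 'qvel': array([-1.14982184e-03, -4.44725081e-04,  1.20135707e-03,  5.30796939e-04,
        2.94139015e-03,  6.93941733e-05]), 'joint_torque': array([ 1.23750931e-03, -6.12653661e+01, -2.58179158e+01,  6.92414911e-02,
        4.82725224e-02, -7.14011480e-05]), 'position': array([0.1981221 , 0.59251622, 0.23307124]), 'eef_rot': array([-5.04747443e-01, -3.10048411e+00,  1.71447411e-03]), 'contact_force': array([ 0.65995616, -0.51513259, -0.25077155]), 'wrist_torque': array([ 0.09384212, -0.01952532,  0.02838704]), 'width': 1.000227070624267}
scene {'fx': 402.5482305052107, 'fy': 402.5482305052107, 'cx': 325.284067777714, 'cy': 198.84232226575642, 'k1': -0.10183616855628772, 'world_from_camera': array([[-0.59275468, -0.44612765,  0.67053113,  0.03153538],
       [-0.80528669,  0.31542716, -0.50201499,  0.28058343],
       [ 0.01245904, -0.83754153, -0.54623159,  0.55999839],
       [ 0.        ,  0.        ,  0.        ,  1.        ]])}
side {
[... 189 characters left out ...]
39951013,  0.2598894 ],
       [-0.48214885, -0.51777099,  0.70671471, -0.76693292],
       [ 0.01576995, -0.81166825, -0.58390579,  0.58726166],
       [ 0.        ,  0.        ,  0.        ,  1.        ]])}
wrist {'fx': 293.8622989972448, 'fy': 293.8622989972448, 'cx': 315.44293550956786, 'cy': 200.44644938402655, 'k1': 0.01603227412455615, 'T_tool_cam': array([[ 3.17819127e-04, -9.68764353e-01, -2.47982918e-01,
         7.09917156e-02],
       [ 9.99999875e-01,  4.03755668e-04, -2.95685733e-04,
         2.24888909e-04],
       [ 3.86574307e-04, -2.47982793e-01,  9.68764360e-01,
        -1.51871698e-01],
       [ 0.00000000e+00,  0.00000000e+00,  0.00000000e+00,
         1.00000000e+00]])}
```

View pics/scene0.png

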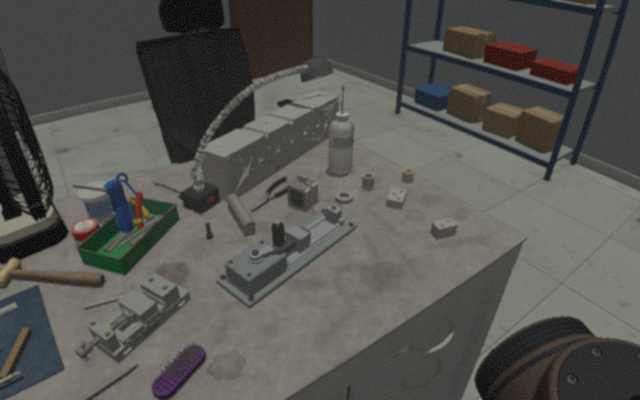

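View pics/side0.png

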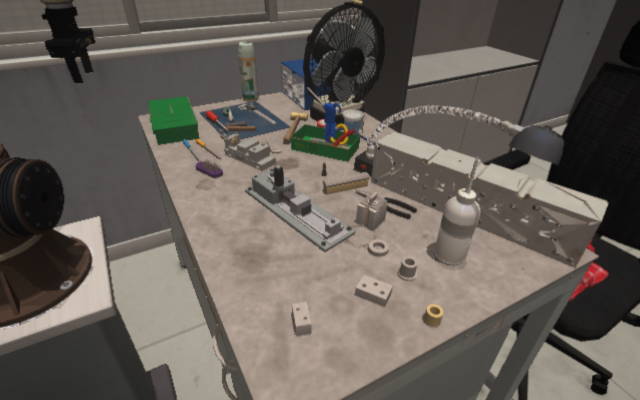

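View pics/wrist0.png

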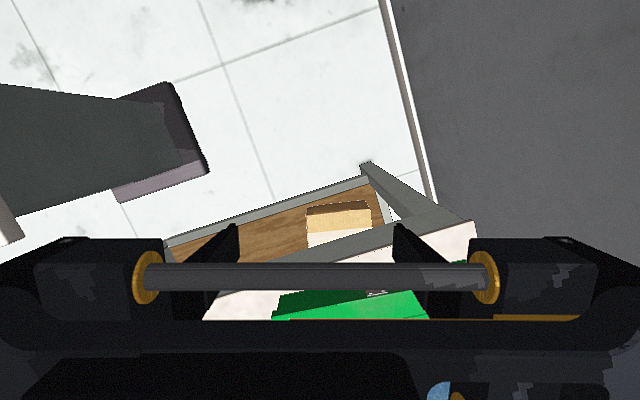

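Scene and side views show the clamp, with the sleeve at scene (278,232) and side (279,175). The two inserts are at scene (397,197)/(444,228) and side (374,290)/(302,318). I'll project them to world positions and crop in closer.

```bash
cat > h.py <<'E'
import numpy as np,cv2
def K(d): return np.array([[float(d["fx"]),0,float(d["cx"])],[0,float(d["fy"]),float(d["cy"])],[0,0,1]])
def W(d,s=None):
    if "world_from_camera" in d: return np.asarray(d["world_from_camera"])
    T=np.eye(4);T[:3,:3]=cv2.Rodrigues(np.asarray(d["eef_rot"]))[0];T[:3,3]=d["position"]
    return T@np.asarray(d["T_tool_cam"])
def dist(d): return np.array([float(d["k1"]),0,0,0,0])
def rays(d,uv):
    return cv2.undistortPoints(np.asarray(uv,float).reshape(-1,1,2),K(d),dist(d)).reshape(-1,2)
def cloud(d):
    z=d["z_map"];h,w=z.shape
    u,v=np.meshgrid(np.arange(w),np.arange(h))
    r=rays(d,np.stack([u,v],-1).reshape(-1,2)).reshape(h,w,2)
    P=np.dstack([r*z[...,None],z]);T=W(d)
    P=P@T[:3,:3].T+T[:3,3]; P[z<=0]=np.nan
    return P
def proj(d,X):
    T=np.linalg.inv(W(d)); X=np.asarray(X,float).reshape(-1,3)
    return cv2.projectPoints(X,cv2.Rodrigues(T[:3,:3])[0],T[:3,3],K(d),dist(d))[0].reshape(-1,2)
def plane(d,uv,z):
    r=rays(d,uv);T=W(d);v=np.c_[r,np.ones(len(r))]@T[:3,:3].T;o=T[:3,3]
    return o+v*((z-o[2])/v[:,2])[:,None]
def tri(obs):
    A=np.zeros((3,3));b=np.zeros(3)
    for d,uv in obs:
        r=rays(d,[uv])[0];T=W(d);v=T[:3,:3]@np.r_[r,1];v/=np.linalg.norm(v);M=np.eye(3)-np.outer(v,v);A+=M;b+=M@T[:3,3]
    return np.linalg.solve(A,b)
def load(n): return dict(np.load(n))
E
python3 - <<'E'
from h import *
for n in("scene0","side0"):
    d=load(n+".npz");P=cloud(d);print(n)
    for u,v in ([(397,193),(444,225),(278,232),(278,240),(335,213),(372,180),(344,196)] if n=="scene0" else [(374,286),(302,312),(279,170),(283,205),(330,226),(408,265),(377,245)]):
        print((u,v),P[v,u].round(3))
    x0,y0=(215,150) if n=="scene0" else(230,150)
    w,h=(260,160) if n=="scene0" else (220,200)
    cv2.imwrite(f"pics/{n}c.png",cv2.resize(d["color"][y0:y0+h,x0:x0+w,::-1],None,fx=3,fy=3,interpolation=cv2.INTER_CUBIC))
E
```

```text
scene0
(397, 193) [ 0.607 -0.375  0.024]
(444, 225) [ 0.445 -0.36   0.029]
(278, 232) [ 0.554 -0.003  0.102]
(278, 240) [ 0.555 -0.002  0.082]
(335, 213) [ 0.605 -0.176  0.045]
(372, 180) [ 0.683 -0.358  0.031]
(344, 196) [ 0.7   -0.28   0.002]
side0
(374, 286) [ 0.606 -0.372  0.023]
(302, 312) [ 0.452 -0.366  0.029]
(279, 170) [ 0.565 -0.019  0.11 ]
(283, 205) [ 0.566 -0.03   0.012]
(330, 226) [ 0.608 -0.196  0.045]
(408, 265) [ 0.692 -0.368  0.036]
(377, 245) [ 0.699 -0.258 -0.   ]
```

View pics/scene0c.png

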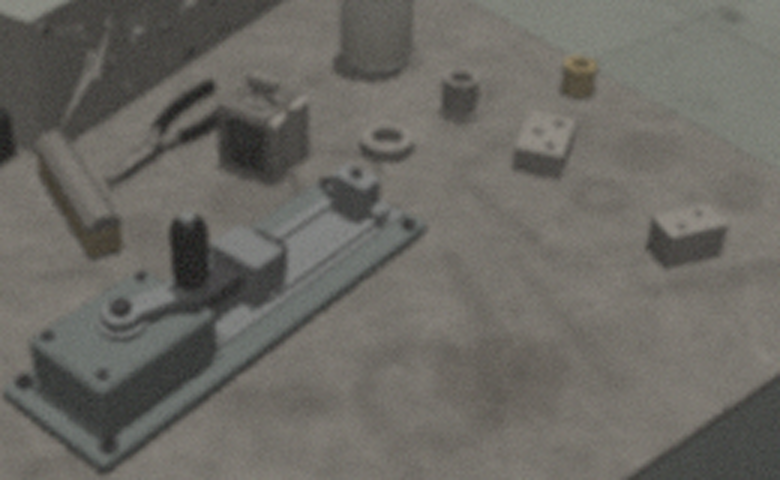

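View pics/side0c.png

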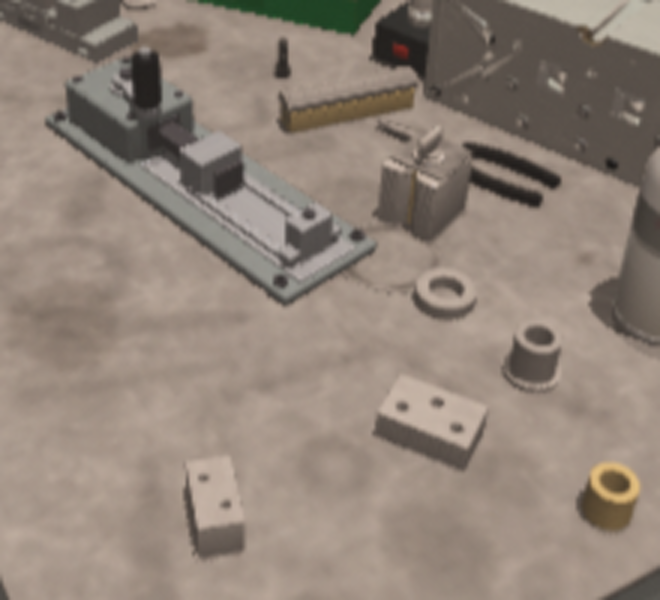

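The blockier, taller insert (29 mm) is the near one, at about (0.449,-0.363) (scene (444,228), side (302,318)). The flat one is at (0.607,-0.374). Next I'll fit the poses from the depth clouds.

```bash
cat > m.py <<'E'
from h import *
def rect(P,c,r,zlo,zhi):
    Q=P.reshape(-1,3);Q=Q[~np.isnan(Q[:,0])]
    m=(np.hypot(Q[:,0]-c[0],Q[:,1]-c[1])<r)&(Q[:,2]>zlo)&(Q[:,2]<zhi);Q=Q[m]
    if len(Q)<5: return None
    (cx,cy),(w,h),a=cv2.minAreaRect((Q[:,:2]*1000).astype(np.float32))
    if w<h: w,h,a=h,w,a+90
    return len(Q),"c",round(cx,1),round(cy,1),"long",round(w,1),"short",round(h,1),"longdir",round(a,1),"z",np.median(Q[:,2]).round(4)
E
python3 - <<'E'
from m import *
for n in("scene0","side0"):
    d=load(n+".npz");P=cloud(d);print(n)
    print("small",rect(P,(.449,-.363),.05,.022,.04))
    print("flat",rect(P,(.607,-.374),.05,.017,.03))
    print("sleeve",rect(P,(.56,-.01),.05,.07,.12))
    print("sleevetop",rect(P,(.56,-.01),.05,.105,.12))
    print("case",rect(P,(.52,.04),.08,.046,.054))
    print("stop",rect(P,(.605,-.19),.04,.04,.05))
    print("jaw",rect(P,(.57,-.07),.05,.044,.052))
    print("plate",rect(P,(.56,-.06),.2,.006,.0135))
    print("bench",rect(P,(.45,-.1),.05,-.02,.02))
E
```

```text
scene0
small (223, 'c', 448.4, -365.4, 'long', 49.0, 'short', 31.6, 'longdir', 71.4, 'z', np.float64(0.0293))
flat (242, 'c', 604.6, -371.5, 'long', 67.7, 'short', 38.0, 'longdir', 121.8, 'z', np.float64(0.0241))
sleeve (286, 'c', 562.9, -6.8, 'long', 24.1, 'short', 21.4, 'longdir', 61.1, 'z', np.float64(0.0969))
sleevetop (99, 'c', 563.9, -6.7, 'long', 22.5, 'short', 19.9, 'longdir', 61.1, 'z', np.float64(0.1108))
case (934, 'c', 565.2, 41.9, 'long', 98.2, 'short', 68.7, 'longdir', 102.7, 'z', np.float64(0.0513))
stop (105, 'c', 620.3, -183.4, 'long', 33.3, 'short', 20.9, 'longdir', 14.1, 'z', np.float64(0.0467))
jaw (226, 'c', 593.0, -68.5, 'long', 46.9, 'short', 32.0, 'longdir', 11.3, 'z', np.float64(0.0488))
plate (1877, 'c', 645.9, -39.6, 'long', 326.5, 'short', 219.0, 'longdir', 103.4, 'z', np.float64(0.0117))
bench (1501, 'c', 449.7, -100.7, 'long', 99.2, 'short', 97.7, 'longdir', 143.5, 'z', np.float64(0.0013))
side0
small (396, 'c', 449.6, -367.4, 'long', 51.9, 'short', 28.0, 'longdir', 73.3, 'z', np.float64(0.0286))
flat (548, 'c', 606.1, -372.2, 'long', 62.4, 'short', 42.2, 'longdir', 123.4, 'z', np.float64(0.0227))
sleeve (165, 'c', 564.9, -11.1, 'long', 23.0, 'short', 19.4, 'longdir', 147.2, 'z', np.float64(0.0943))
sleevetop (48, 'c', 566.0, -10.3, 'long', 20.1, 'short', 16.8, 'longdir', 147.2, 'z', np.float64(0.1098))
case (287, 'c', 564.1, 38.9, 'long', 97.2, 'short', 63.5, 'longdir', 102.8, 'z', np.float64(0.0501))
stop (98, 'c', 621.3, -183.9, 'long', 32.7, 'short', 21.4, 'longdir', 14.2, 'z', np.float64(0.0453))
jaw (140, 'c', 596.1, -69.1, 'long', 46.3, 'short', 32.3, 'longdir', 13.8, 'z', np.float64(0.0474))
plate (1596, 'c', 647.4, -40.5, 'long', 325.3, 'short', 218.0, 'longdir', 103.2, 'z', np.float64(0.0109))
bench (954, 'c', 450.8, -99.6, 'long', 97.7, 'short', 97.4, 'longdir', 72.7, 'z', np.float64(0.0005))
```

```bash
python3 - <<'E'
from m import *
Q=[]
for n in("scene0","side0"):
    P=cloud(load(n+".npz")).reshape(-1,3);Q.append(P[~np.isnan(P[:,0])])
Q=np.vstack(Q)
print("max z*100 grid; rows x, cols y from -.5")
for x in np.arange(.3,.95,.05):
    r=[]
    for y in np.arange(-.5,.75,.05):
        m=(Q[:,0]>=x)&(Q[:,0]<x+.05)&(Q[:,1]>=y)&(Q[:,1]<y+.05)
        r.append("%3d"%(np.percentile(Q[m,2],99)*100) if m.sum()>3 else "  .")
    print("%.2f"%x,*r)
E
```

```text
max z*100 grid; rows x, cols y from -.5
0.30   0   0   0   0   0   0   0   0   0   0   0   0   0   0   0   0   0   0   0   5   5   0   0   0   0
0.35   0   0   0   0   0   0   0   0   0   0   0   0   0   0   0   0   0   0   0   5   5   5   5   5   5
0.40   0   0   3   2   0   0   0   0   0   0   0   0   0   0   2   2   0   0   1   5   5   6   6   5   5
0.45   0   0   3   2   0   0   0   0   0   0   0   0   0   1   2   2   1   1   1   5   5   5   5   5   5
0.50   0   0   0   0   0   0   0   0   1   5   5   5   1   0   0   5   6   7   0   0   0   0   3   5   5
0.55   0   0   2   2   0   1   2   1   5  11  10   6   1   5   6   5   6   0   0   1   1   2   2   0   0
0.60   0   2   2   2   0   1   4   1   5   5   5   1   0   2   6   5   0   0   0   1   1   1   1   1   0
0.65   3   0   3   3   1   1   4   1   0   3   2   0   0   0   0   0   0   0   1   1   1   0   0   0   0
0.70   0   0   3   3   1   5   8   5   0   3   3   4   0   0   4   4   2   0   0   1   1   0   1   1  22
0.75   0   0  14  14   0   0   6   5   1   3   0   0   0   4   4  18   4   2   2   1   0   0   0   0  22
0.80   0   0  24  16   0   1   1   1  12  13   4   4   4   8  15  18  23  31   2   2   0   0   0   0   0
0.85   0   0   0   0   0   0  12  14  22  20  16   4   4  15  15   5  32  35  26   2  12  12  12  11   0
0.90   0  27  28  26  27  27  26  25  23  13  10   2   4   6   8   8  35  38  29  25  24  13  13  13  13
```

```bash
python3 -m jog '[[[0.25,-0.4,0],[0,0,-0.035],1],[[0.25,-0.4,0],[0,0,-0.035],1],[[0.25,-0.4,0],[0,0,-0.035],1],[[0.25,-0.4,0],[0,0,-0.035],1],[[0.25,-0.4,0],[0,0,-0.035],1],[[0.25,-0.4,0],[0,0,-0.035],1],[[0.25,-0.4,0],[0,0,-0.035],1],[[0.25,-0.4,0],[0,0,-0.035],1],[[0.25,-0.4,0],[0,0,-0.035],1],[[0.25,-0.4,0],[0,0,-0.035],1]]'
python3 -m jog '[[[0.25,-0.4,0],[0,0,-0.035],1],[[0.25,-0.4,0],[0,0,-0.035],1],[[0.25,-0.4,0],[0,0,-0.035],1],[[0.2,-0.4,0],[0,0,-0.035],1],[[0,-0.5,0],[0,0,0],1],[[0,-0.5,0],[0,0,0],1],[[0,-0.5,0],[0,0,0],1],[[0,0,0],[0,0,0],1]]'
```

```text
time: 0.98
position: [0.3988, 0.2711, 0.2337]
eef_rot: [2.057, 2.375, 0.0]
contact_force: [0.6, 1.0, 0.5]
width: 0.999
time: 1.65
position: [0.4743, 0.0195, 0.2335]
eef_rot: [2.524, 1.869, -0.001]
contact_force: [0.5, 0.4, 0.6]
width: 0.999
```

```bash
cat > snap.py <<'E'
import sys
from h import *
from rig import sensors, viewer
def snap(tag,name="wrist"):
    s=sensors.observe();d=viewer.snapshot(name);d=dict(d)
    d["eef_rot"]=s["eef_rot"];d["position"]=s["position"]
    np.savez(tag+".npz",**d);cv2.imwrite(f"pics/{tag}.png",d["color"][:,:,::-1]);return d
if __name__=="__main__": snap(sys.argv[1],*sys.argv[2:])
E
python3 snap.py w1; python3 -m jog '[[[-0.04,-0.48,-0.1],[0,0,0],1],[[-0.04,-0.48,-0.1],[0,0,0],1],[[-0.04,-0.48,-0.1],[0,0,0],1],[[-0.04,-0.48,-0.1],[0,0,0],1],[[-0.04,-0.48,-0.1],[0,0,0],1],[[-0.04,-0.48,-0.1],[0,0,0],1],[[-0.04,-0.48,-0.1],[0,0,0],1],[[-0.04,-0.48,-0.1],[0,0,0],1],[[-0.04,-0.48,-0.1],[0,0,0],1],[[0,-0.45,0],[0,0,0],1]]'; python3 -m jog '[[[0,0,0],[0,0,0],1],[[0,0,0],[0,0,0],1],[[0,0,0],[0,0,0],1]]'; python3 snap.py w2
```

```text
time: 2.53
position: [0.445, -0.3576, 0.1601]
eef_rot: [-2.518, -1.874, 0.0]
contact_force: [0.5, -0.2, -0.2]
width: 1.002
time: 2.78
position: [0.4457, -0.3557, 0.1613]
eef_rot: [-2.519, -1.875, -0.0]
contact_force: [-0.5, -0.3, -0.0]
width: 1.002
```

View pics/w1.png

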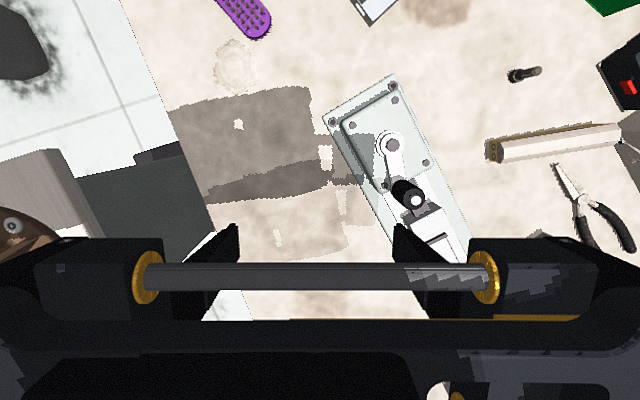

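View pics/w2.png

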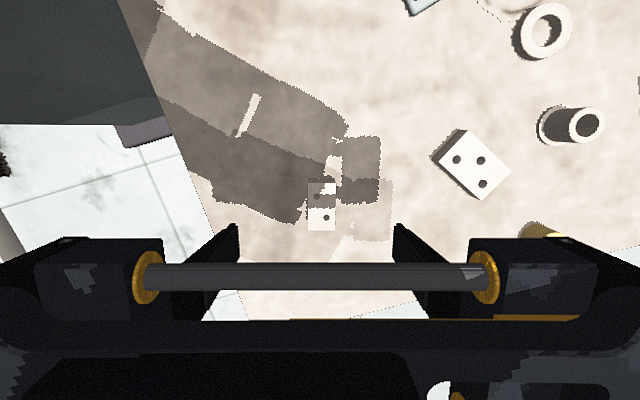

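In w2 the small insert sits at (321,205), nearly square to the image and between the fingers. The flat one, at (470,163), shows three holes. In w1 the sleeve is at (408,195) and the crank nut at (389,145).

```bash
python3 - <<'E'
from m import *
d=load("w2.npz");P=cloud(d)
print("small",rect(P,(.449,-.366),.04,.022,.04))
d=load("w1.npz");P=cloud(d)
print("sleevetop",rect(P,(.56,-.01),.05,.105,.12)); print("nut",rect(P,(.55,.04),.025,.064,.07),P[145,389],P[203,414])
print("case",rect(P,(.56,.04),.08,.046,.054))
cv2.imwrite("pics/w2c.png",cv2.resize(load("w2.npz")["color"][150:250,260:400,::-1],None,fx=5,fy=5))
cv2.imwrite("pics/w1c.png",cv2.resize(d["color"][70:270,310:480,::-1],None,fx=3,fy=3))
E
```

```text
small (1313, 'c', 447.3, -366.2, 'long', 50.2, 'short', 27.3, 'longdir', 73.0, 'z', np.float64(0.0288))
sleevetop (454, 'c', 563.2, -6.4, 'long', 22.7, 'short', 22.0, 'longdir', 174.0, 'z', np.float64(0.11))
nut (162, 'c', 565.7, 39.5, 'long', 27.3, 'short', 18.4, 'longdir', 100.8, 'z', np.float64(0.0677)) [0.56195564 0.04393953 0.06752381] [ 0.56157177 -0.00925979  0.11575707]
case (4311, 'c', 565.7, 42.9, 'long', 97.6, 'short', 71.6, 'longdir', 103.4, 'z', np.float64(0.0508))
```

View pics/w2c.png

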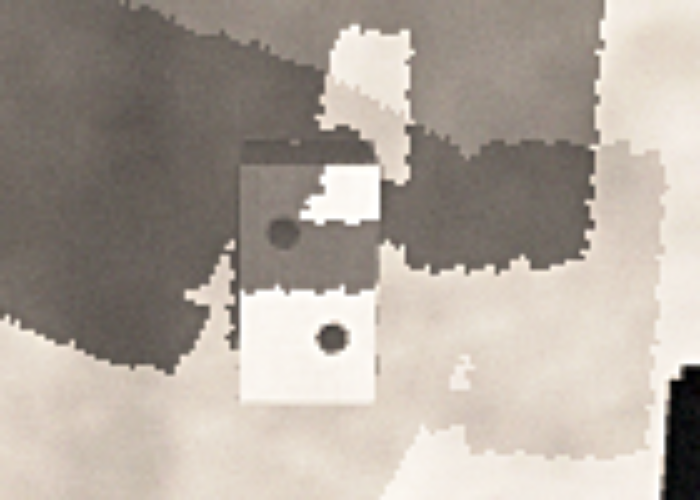

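View pics/w1c.png

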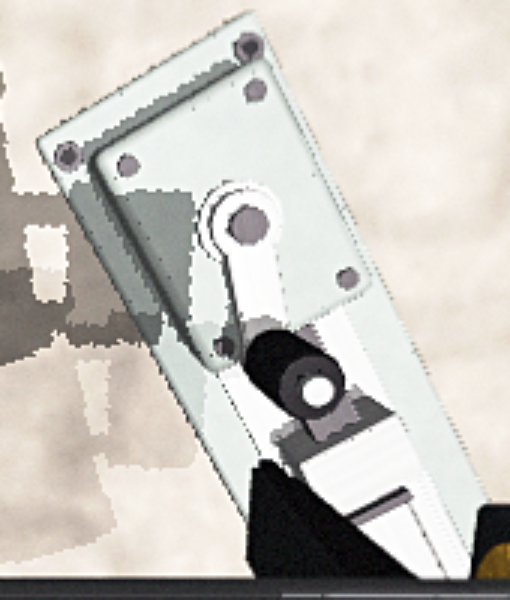

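```bash
python3 -m jog '[[[0.022,-0.13,-0.267],[0,0,0],0.4],[[0,0,-0.3],[0,0,0],0.2],[[0,0,-0.3],[0,0,0],0.1],[[0,0,-0.3],[0,0,0],0.1],[[0,0,-0.3],[0,0,0],0.1],[[0,0,-0.2],[0,0,0],0.1],[[0,0,0],[0,0,0],0.1],[[0,0,0],[0,0,0],0.1],[[0,0,0],[0,0,0],0.1]]' 40; python3 snap.py w3; python3 snap.py s3 side
```

```text
time: 3.58
position: [0.4479, -0.3668, 0.0295]
eef_rot: [2.518, 1.876, 0.0]
contact_force: [0.4, 0.2, 1.1]
width: 0.55
```

View pics/w3.png

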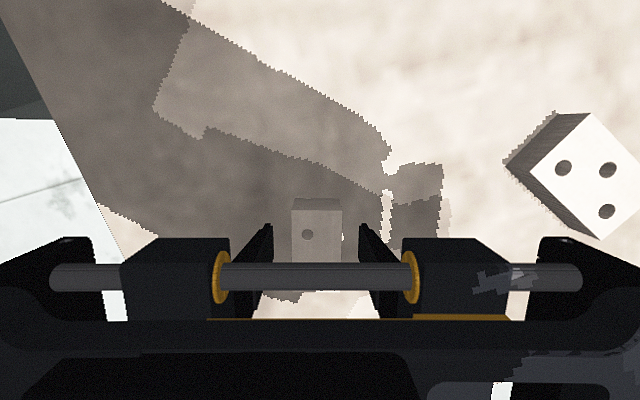

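View pics/s3.png

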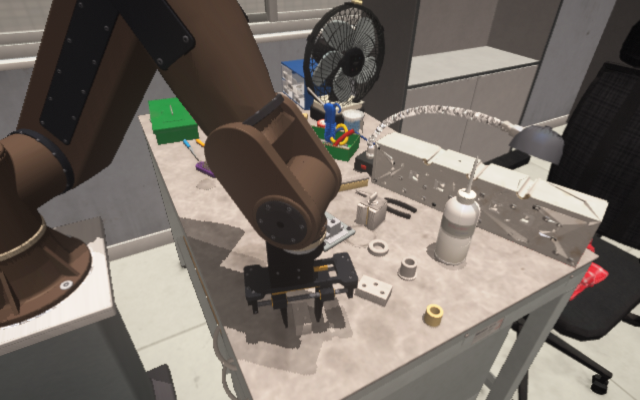

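The block, at (317,232), is centred between the fingers. Closing now.

```bash
python3 -m jog '[[[0,0,-0.01],[0,0,0],-0.6],[[0,0,0],[0,0,0],-0.8],[[0,0,0],[0,0,0],-0.8],[[0,0,0],[0,0,0],-0.8],[[0,0,0],[0,0,0],-0.8],[[0,0,0],[0,0,0],-0.8],[[0,0,0],[0,0,0],-0.8]]' 40;  python3 -m jog '[[[0,0,0.2],[0,0,0],-0.8],[[0,0,0.3],[0,0,0],-0.8],[[0,0,0.4],[0,0,0],-0.8],[[0,0,0.4],[0,0,0],-0.8],[[0,0,0.3],[0,0,0],-0.8],[[0,0,0],[0,0,0],-0.8],[[0,0,0],[0,0,0],-0.8]]'; python3 snap.py w4; python3 snap.py c4 scene
```

```text
time: 4.27
position: [0.4473, -0.3674, 0.0277]
eef_rot: [2.52, 1.875, 0.0]
contact_force: [-0.2, -0.2, 4.1]
width: 0.291
time: 4.85
position: [0.4472, -0.3673, 0.1559]
eef_rot: [2.519, 1.875, 0.0]
contact_force: [-1.4, 0.1, -3.0]
width: 0.292
```

View pics/w4.png

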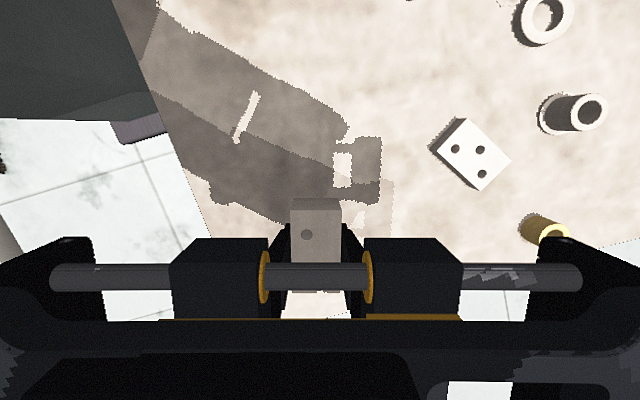

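```bash
python3 -m jog '[[[0.325,0.264,0.054],[0,0,0.028],-0.8],[[0.325,0.264,0.054],[0,0,0.028],-0.8],[[0.325,0.264,0.054],[0,0,0.028],-0.8],[[0.325,0.264,0.054],[0,0,0.028],-0.8],[[0.325,0.264,0.054],[0,0,0.028],-0.8],[[0.325,0.264,0.054],[0,0,0.028],-0.8],[[0.325,0.264,0.054],[0,0,0],-0.8],[[0,0,0],[0,0,0],-0.8],[[0,0,0],[0,0,0],-0.8],[[0,0,0],[0,0,0],-0.8]]'; python3 snap.py w5; python3 - <<'E'
from m import *
d=load("w5.npz");P=cloud(d)
print("stop",rect(P,(.621,-.184),.03,.04,.05))
print("jaw",rect(P,(.594,-.068),.04,.044,.052))
print("case",rect(P,(.56,.04),.08,.046,.054))
cv2.imwrite("pics/w5c.png",cv2.resize(d["color"][0:270,200:460,::-1],None,fx=2.2,fy=2.2))
E
```

```text
time: 5.78
position: [0.6284, -0.2193, 0.1837]
eef_rot: [-1.942, -2.466, 0.002]
contact_force: [1.0, -0.1, -2.8]
width: 0.296
stop (653, 'c', 619.4, -182.3, 'long', 31.7, 'short', 19.4, 'longdir', 13.4, 'z', np.float64(0.0458))
jaw (1914, 'c', 592.1, -68.1, 'long', 43.6, 'short', 29.5, 'longdir', 13.6, 'z', np.float64(0.0477))
case None
```

View pics/w5c.png

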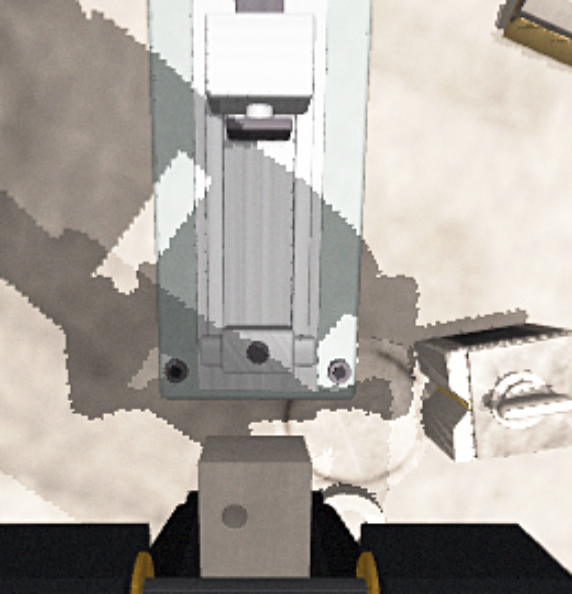

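```bash
python3 -m jog '[[[-0.073,0.322,0],[0,0,0],-0.8],[[-0.073,0.322,0],[0,0,0],-0.8],[[-0.074,0.322,-0.2],[0,0,0],-0.8],[[0,0,-0.35],[0,0,0],-0.8],[[0,0,-0.35],[0,0,0],-0.8],[[0,0,-0.35],[0,0,0],-0.8],[[0,0,-0.3],[0,0,0],-0.8],[[0,0,-0.1],[0,0,0],-0.8],[[0,0,0],[0,0,0],-0.8],[[0,0,0],[0,0,0],-0.8]]'; python3 snap.py w6;python3 snap.py s6 side;  python3 - <<'E'
from m import *
d=load("w6.npz");P=cloud(d)
print("jaw",rect(P,(.594,-.068),.04,.044,.052))
cv2.imwrite("pics/w6c.png",cv2.resize(d["color"][100:300,200:460,::-1],None,fx=3,fy=3))
cv2.imwrite("pics/s6c.png",cv2.resize(load("s6.npz")["color"][140:300,200:440,::-1],None,fx=3,fy=3))
E
```

```text
time: 6.67
position: [0.6115, -0.1429, 0.0542]
eef_rot: [1.945, 2.467, 0.0]
contact_force: [-0.2, -0.1, -1.5]
width: 0.292
jaw (5034, 'c', 592.1, -67.8, 'long', 44.2, 'short', 30.0, 'longdir', 13.0, 'z', np.float64(0.0478))
```

View pics/w6c.png

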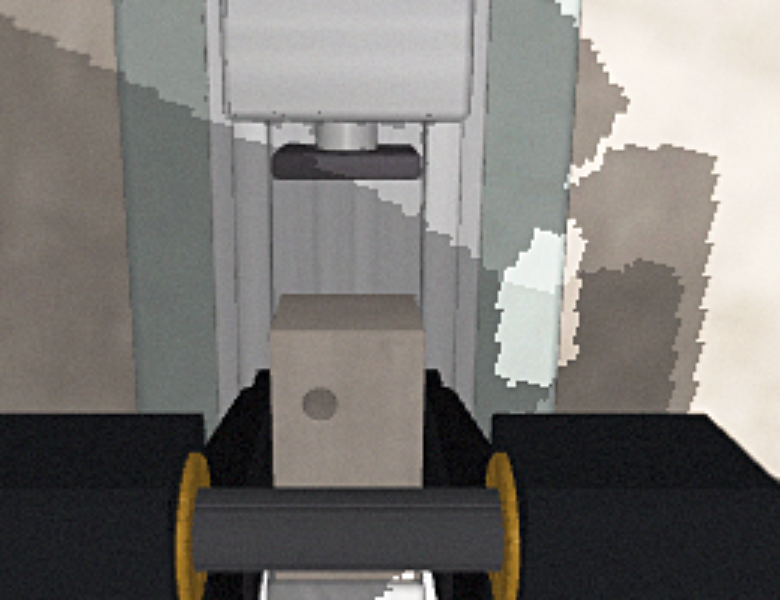

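View pics/s6c.png

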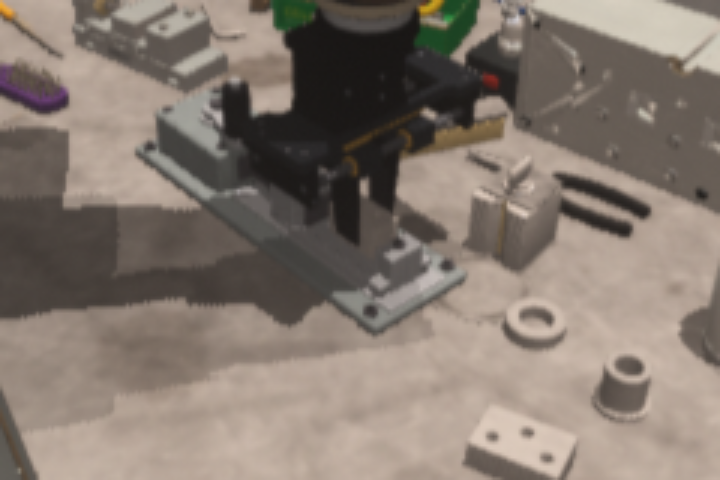

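Viewed along the channel in w6, the block (cols 272–424) is centred on the channel floor (270–424) with a gap to the pad. Lowering it.

```bash
python3 -m jog '[[[-0.005,0,-0.06],[0,0,0],-0.8],[[0,0,-0.05],[0,0,0],-0.8],[[0,0,-0.03],[0,0,0],-0.8],[[0,0,-0.02],[0,0,0],-0.8],[[0,0,0],[0,0,0],-0.8],[[0,0,0],[0,0,0],-0.8]]'
```

```text
time: 7.27
position: [0.6112, -0.1421, 0.0409]
eef_rot: [-1.944, -2.468, -0.0]
contact_force: [0.3, -0.8, -2.8]
width: 0.291
```

```bash
python3 -m jog '[[[0,0,-0.015],[0,0,0],-0.8],[[0,0,0],[0,0,0],-0.8],[[0,0,0],[0,0,0],-0.8]]'
```

```text
time: 7.52
position: [0.6112, -0.1421, 0.0398]
eef_rot: [1.944, 2.468, 0.0]
contact_force: [-0.1, 0.1, -2.5]
width: 0.294
```

```bash
python3 -m jog '[[[0,0,-0.015],[0,0,0],-0.8],[[0,0,0],[0,0,0],-0.8],[[0,0,0],[0,0,0],-0.8]]'
```

```text
time: 7.77
position: [0.6112, -0.1421, 0.0397]
eef_rot: [1.944, 2.468, 0.0]
contact_force: [-4.1, 2.0, 9.8]
width: 0.293
```

It touched down at the predicted height. Releasing and lifting.

```bash
python3 -m jog '[[[0,0,0.01],[0,0,0],0.1],[[0,0,0],[0,0,0],0.1],[[0,0,0],[0,0,0],0.1],[[0,0,0],[0,0,0],0.1],[[0,0,0.2],[0,0,0],0.1],[[0,0,0.3],[0,0,0],0.1],[[0,0,0.4],[0,0,0],0.1],[[0,0,0.4],[0,0,0],0.1],[[0,0,0.4],[0,0,0],0.1],[[0,0,0],[0,0,0],0.1]]';  python3 -m jog '[[[0,-0.15,0],[0,0,0],0.1],[[0,0,0],[0,0,0],0.1],[[0,0,0],[0,0,0],0.1]]'; python3 snap.py w7; python3 - <<'E'
from m import *
d=load("w7.npz");P=cloud(d)
print("blk",rect(P,(.611,-.142),.035,.034,.044)); print("jaw",rect(P,(.594,-.068),.035,.044,.052))
print("sleevetop",rect(P,(.56,-.01),.05,.105,.12)); print("nut",rect(P,(.55,.04),.025,.064,.07))
E
```

```text
time: 8.6
position: [0.6132, -0.1427, 0.1814]
eef_rot: [1.939, 2.462, 0.005]
contact_force: [0.8, -1.1, 0.2]
width: 0.552
time: 8.85
position: [0.6107, -0.1548, 0.1738]
eef_rot: [-1.944, -2.465, 0.001]
contact_force: [-0.9, 0.8, 0.1]
width: 0.552
blk (1453, 'c', 611.1, -144.9, 'long', 58.8, 'short', 29.5, 'longdir', 103.5, 'z', np.float64(0.0408))
jaw (1679, 'c', 592.3, -67.8, 'long', 43.7, 'short', 29.4, 'longdir', 13.5, 'z', np.float64(0.0478))
sleevetop (296, 'c', 565.8, -15.4, 'long', 20.2, 'short', 6.6, 'longdir', 14.8, 'z', np.float64(0.1092))
nut None
```

View pics/w7.png

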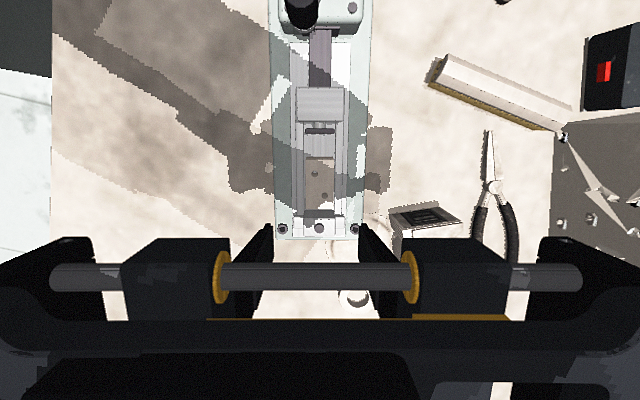

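The block lies flat and aligned in the channel (w7, (320,185)). Next is a close look at the sleeve and crank axis.

```bash
python3 -m jog '[[[-0.14,0.37,0.2],[0,0,0],0.1],[[-0.14,0.37,0.2],[0,0,0],0.1],[[-0.14,0.37,0.2],[0,0,0],0.1],[[0,0,0],[0,0,0],0.1],[[0,0,0],[0,0,0],0.1],[[0,0,0],[0,0,0],0.1]]'; python3 snap.py w8; python3 - <<'E'
from m import *
d=load("w8.npz");P=cloud(d)
print("sleevetop",rect(P,(.56,-.01),.05,.106,.12)); print("nut",rect(P,(.55,.04),.025,.064,.07))
print("case",rect(P,(.56,.04),.08,.046,.054)); print("jaw",rect(P,(.594,-.068),.035,.044,.052)); 
cv2.imwrite("pics/w8c.png",cv2.resize(d["color"][0:240,200:440,::-1],None,fx=2.5,fy=2.5))
E
```

```text
time: 9.4
position: [0.5776, -0.0655, 0.2225]
eef_rot: [-1.943, -2.468, 0.001]
contact_force: [0.6, -0.6, -0.1]
width: 0.551
sleevetop (544, 'c', 563.6, -7.1, 'long', 22.5, 'short', 22.4, 'longdir', 148.0, 'z', np.float64(0.1099))
nut (199, 'c', 565.9, 35.9, 'long', 33.2, 'short', 18.0, 'longdir', 95.5, 'z', np.float64(0.0675))
case (5294, 'c', 566.0, 42.7, 'long', 97.9, 'short', 71.6, 'longdir', 103.5, 'z', np.float64(0.0506))
jaw (985, 'c', 592.5, -67.5, 'long', 43.3, 'short', 29.7, 'longdir', 13.4, 'z', np.float64(0.0477))
```

View pics/w8c.png

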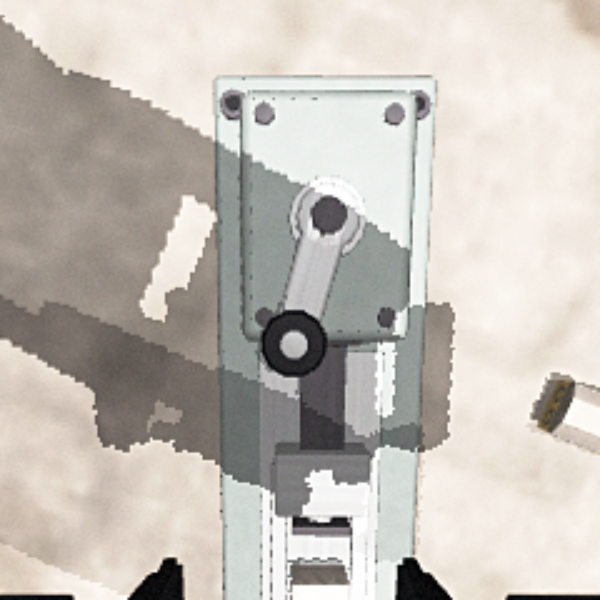

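```bash
python3 - <<'E'
from m import *
a=load("w1.npz");b=load("w8.npz")
print("nut tri",tri([(a,(392.3,144.7)),(b,(331.6,85.6))]).round(4),plane(b,[(331.6,85.6)],.067).round(4),plane(a,[(392.3,144.7)],.067).round(4))
print("slv tri",tri([(a,(414,197.3)),(b,(318,137.6))]).round(4),plane(b,[(318,137.6)],.109).round(4),plane(a,[(414,197.3)],.109).round(4))
S=load("scene0.npz");D=load("side0.npz")
# clamp axis from case/jaw/stop
n=plane(b,[(331.6,85.6)],.067)[0];s=np.array([.5636,-.0071])
v=s-n[:2];u=np.radians(103.45)
print("r",np.linalg.norm(v)); 
ex=np.array([np.sin(u),-np.cos(u)]);ey=np.array([np.cos(u),np.sin(u)])
print("crank",np.arctan2(-(v@ex),-(v@ey)))
E
```

```text
nut tri [0.5662 0.0429 0.0644] [[0.5663 0.0427 0.067 ]] [[0.5655 0.0431 0.067 ]]
slv tri [ 0.5648 -0.007   0.1068] [[ 0.5645 -0.0072  0.109 ]] [[ 0.5645 -0.0061  0.109 ]]
r 0.04987878151332281
crank 0.28969591819009133
```

```bash
python3 -m jog '[[[-0.084,0.366,0],[0,0,0],0.1],[[-0.084,0.365,0],[0,0,0],0.1],[[0,0,-0.28],[0,0,0],0.1],[[0,0,-0.3],[0,0,0],0.1],[[0,0,-0.35],[0,0,0],0.1],[[0,0,-0.35],[0,0,0],0.1],[[0,0,-0.3],[0,0,0],0.1],[[0,0,0],[0,0,0],0.1],[[0,0,0],[0,0,0],0.1],[[0,0,0],[0,0,0],0.1]]'; python3 snap.py w9
```

```text
time: 10.28
position: [0.5647, -0.0074, 0.0975]
eef_rot: [1.945, 2.467, 0.0]
contact_force: [-0.0, -0.3, 0.5]
width: 0.547
```

View pics/w9.png

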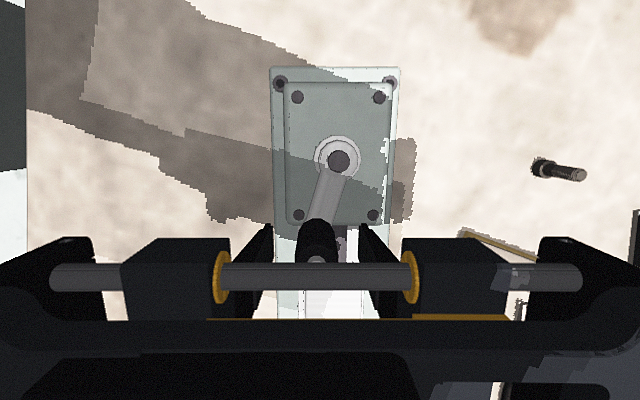

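The sleeve, at (317,240), is centred between the fingers. Gripping it.

```bash
python3 -m jog '[[[0,0,0],[0,0,0],-0.7],[[0,0,0],[0,0,0],-0.8],[[0,0,0],[0,0,0],-0.8],[[0,0,0],[0,0,0],-0.8],[[0,0,0],[0,0,0],-0.8],[[0,0,0],[0,0,0],-0.8]]' 45; python3 - <<'E'
import numpy as np
C=np.array([.566,.043]);P=np.array([.5647,-.0074])
a0=np.arctan2(*(P-C)[::-1]);print(np.hypot(*(P-C)),np.degrees(a0))
r=.050
# clockwise rows, ~0.16 rad each (8mm)
p=P
for i in range(1,46):
    a=a0-0.14*i;q=C+r*np.array([np.cos(a),np.sin(a)]);print(i,((q-p)/.08).round(3),q.round(4));p=q
E
```

```text
time: 10.83
position: [0.5646, -0.0067, 0.0973]
eef_rot: [1.943, 2.467, 0.001]
contact_force: [1.8, 0.8, 2.3]
width: 0.246
0.05041676308530725 -91.47753971165083
1 [-0.087  0.014] [ 0.5577 -0.0063]
2 [-0.085  0.02 ] [ 0.5509 -0.0047]
3 [-0.081  0.032] [ 0.5444 -0.0021]
4 [-0.076  0.043] [0.5384 0.0013]
5 [-0.069  0.053] [0.5328 0.0056]
6 [-0.061  0.062] [0.5279 0.0106]
7 [-0.052  0.07 ] [0.5238 0.0162]
8 [-0.042  0.077] [0.5204 0.0224]
9 [-0.03   0.082] [0.518  0.0289]
10 [-0.019  0.085] [0.5165 0.0358]
11 [-0.007  0.087] [0.516  0.0427]
12 [0.006 0.087] [0.5165 0.0497]
13 [0.018 0.086] [0.5179 0.0566]
14 [0.03  0.082] [0.5202 0.0632]
15 [0.041 0.077] [0.5235 0.0693]
16 [0.051 0.071] [0.5276 0.075 ]
17 [0.061 0.063] [0.5324 0.0801]
18 [0.069 0.054] [0.5379 0.0844]
19 [0.076 0.044] [0.544  0.0879]
20 [0.081 0.033] [0.5505 0.0905]
21 [0.085 0.021] [0.5573 0.0922]
22 [0.087 0.009] [0.5642 0.093 ]
23 [ 0.087 -0.003] [0.5712 0.0927]
24 [ 0.086 -0.015] [0.5781 0.0915]
25 [ 0.083 -0.027] [0.5847 0.0894]
26 [ 0.079 -0.038] [0.591  0.0863]
27 [ 0.072 -0.049] [0.5968 0.0824]
28 [ 0.065 -0.059] [0.602  0.0777]
29 [ 0.056 -0.067] [0.6065 0.0723]
30 [ 0.046 -0.074] [0.6102 0.0664]
31 [ 0.035 -0.08 ] [0.613 0.06 ]
32 [ 0.024 -0.084] [0.6149 0.0533]
33 [ 0.012 -0.087] [0.6159 0.0463]
34 [-0.    -0.087] [0.6159 0.0393]
35 [-0.012 -0.087] [0.6149 0.0324]
36 [-0.024 -0.084] [0.6129 0.0257]
37 [-0.036 -0.08 ] [0.61   0.0193]
38 [-0.047 -0.074] [0.6063 0.0134]
39 [-0.057 -0.067] [0.6018 0.0081]
40 [-0.065 -0.058] [0.5966 0.0034]
41 [-0.073 -0.048] [ 5.907e-01 -5.000e-04]
42 [-0.079 -0.038] [ 0.5844 -0.0035]
43 [-0.083 -0.026] [ 0.5778 -0.0056]
44 [-0.086 -0.015] [ 0.5709 -0.0068]
45 [-0.087 -0.002] [ 0.5639 -0.007 ]
```

```bash
python3 -m jog '[[[-0.087,0.010,0],[0,0,0],-0.8],[[-0.085,0.020,0],[0,0,0],-0.8],[[-0.081,0.032,0],[0,0,0],-0.8],[[-0.076,0.043,0],[0,0,0],-0.8],[[-0.069,0.053,0],[0,0,0],-0.8]]'; python3 -m jog '[[[-0.061,0.062,0],[0,0,0],-0.8]]'; python3 -m jog '[[[-0.052,0.07,0],[0,0,0],-0.8]]'
```

```text
time: 11.25
position: [0.5341, 0.0055, 0.0974]
eef_rot: [1.941, 2.464, 0.004]
contact_force: [10.4, -0.3, -3.8]
width: 0.244
time: 11.33
position: [0.5292, 0.0104, 0.0974]
eef_rot: [1.941, 2.464, 0.004]
contact_force: [10.5, -1.8, -3.2]
width: 0.243
time: 11.42
position: [0.525, 0.016, 0.0974]
eef_rot: [1.941, 2.464, 0.004]
contact_force: [9.8, -2.4, -3.9]
width: 0.242
```

```bash
cat > f.py <<'E'
import numpy as np
from rig import sensors
s=sensors.observe();C=np.array([.566,.043]);v=s["position"][:2]-C;r=np.hypot(*v);e=v/r;t=np.array([e[1],-e[0]])
f=s["contact_force"][:2]
u=np.radians(103.45);ex=np.array([np.sin(u),-np.cos(u)]);ey=np.array([np.cos(u),np.sin(u)])
print("t %.2f r %.4f crank %.3f | along motion %.2f radial(out) %.2f fz %.1f w %.3f"%(s["time"],r,np.arctan2(-(v@ex),-(v@ey))%(2*np.pi),f@t,f@e,s["contact_force"][2],s["width"]))
E
python3 f.py
python3 -m jog '[[[-0.037,0.08,0],[0,0,0],-0.8],[[-0.027,0.084,0],[0,0,0],-0.8]]'; python3 f.py; python3 -m jog '[[[-0.019,0.085,0],[0,0,0],-0.8],[[-0.007,0.087,0],[0,0,0],-0.8]]'; python3 f.py;  python3 -m jog '[[[0.006,0.087,0],[0,0,0],-0.8],[[0.018,0.086,0],[0,0,0],-0.8]]'; python3 f.py
```

```text
t 11.42 r 0.0491 crank 1.222 | along motion -7.40 radial(out) -6.89 fz -3.9 w 0.242
time: 11.58
position: [0.5192, 0.0289, 0.0973]
eef_rot: [1.942, 2.466, 0.001]
contact_force: [4.6, -6.8, 0.1]
width: 0.242
t 11.58 r 0.0489 crank 1.513 | along motion -7.84 radial(out) -2.45 fz 0.1 w 0.242
time: 11.75
position: [0.517, 0.0427, 0.0973]
eef_rot: [1.942, 2.466, 0.001]
contact_force: [4.9, -8.4, 0.5]
width: 0.243
t 11.75 r 0.0490 crank 1.799 | along motion -8.45 radial(out) -4.84 fz 0.5 w 0.243
time: 11.92
position: [0.5187, 0.0565, 0.0973]
eef_rot: [1.942, 2.466, 0.0]
contact_force: [3.6, -9.8, 0.9]
width: 0.245
t 11.92 r 0.0491 crank 2.083 | along motion -8.43 radial(out) -6.16 fz 0.9 w 0.245
```

```bash
python3 -m jog '[[[0.036,0.08,0],[0,0,0],-0.8],[[0.043,0.075,0],[0,0,0],-0.8],[[0.051,0.069,0],[0,0,0],-0.8]]'; python3 f.py; python3 -m jog '[[[0.061,0.061,0],[0,0,0],-0.8],[[0.069,0.053,0],[0,0,0],-0.8],[[0.076,0.042,0],[0,0,0],-0.8]]'; python3 f.py;  python3 -m jog '[[[0.081,0.03,0],[0,0,0],-0.8],[[0.085,0.019,0],[0,0,0],-0.8],[[0.087,0.007,0],[0,0,0],-0.8]]'; python3 f.py
```

```text
time: 12.17
position: [0.5279, 0.0745, 0.0972]
eef_rot: [-1.943, -2.468, 0.003]
contact_force: [-2.2, -8.3, 5.9]
width: 0.245
t 12.17 r 0.0494 crank 2.497 | along motion -7.82 radial(out) -3.56 fz 5.9 w 0.245
time: 12.42
position: [0.5435, 0.0873, 0.0972]
eef_rot: [-1.942, -2.466, 0.004]
contact_force: [-7.7, -2.7, 9.9]
width: 0.245
t 12.42 r 0.0497 crank 2.907 | along motion -8.11 radial(out) 1.09 fz 9.9 w 0.245
time: 12.67
position: [0.5635, 0.0929, 0.0972]
eef_rot: [-1.942, -2.465, 0.003]
contact_force: [-9.4, 7.5, 10.1]
width: 0.242
t 12.67 r 0.0499 crank 3.326 | along motion -8.99 radial(out) 7.97 fz 10.1 w 0.242
```

```bash
python3 -m jog '[[[0.088,0.004,0],[0,0,0],-0.8],[[0.087,-0.01,0],[0,0,0],-0.8],[[0.085,-0.022,0],[0,0,0],-0.8]]'; python3 f.py; python3 -m jog '[[[0.079,-0.037,0],[0,0,0],-0.8],[[0.072,-0.048,0],[0,0,0],-0.8]]'; python3 f.py
```

```text
time: 12.92
position: [0.5846, 0.0902, 0.0972]
eef_rot: [-1.942, -2.466, 0.003]
contact_force: [-9.0, 0.2, 8.3]
width: 0.239
t 12.92 r 0.0508 crank 3.751 | along motion -8.41 radial(out) -3.15 fz 8.3 w 0.239
time: 13.08
position: [0.5969, 0.0835, 0.0973]
eef_rot: [-1.942, -2.466, 0.002]
contact_force: [-7.8, 3.6, 8.4]
width: 0.24
t 13.08 r 0.0510 crank 4.028 | along motion -8.40 radial(out) -1.84 fz 8.4 w 0.240
```

```bash
python3 -m jog '[[[0.065,-0.059,0],[0,0,0],-0.8],[[0.056,-0.067,0],[0,0,0],-0.8]]' >/dev/null; python3 f.py; python3 -m jog '[[[0.046,-0.074,0],[0,0,0],-0.8],[[0.034,-0.08,0],[0,0,0],-0.8]]' >/dev/null; python3 f.py;python3 snap.py s10 side; python3 snap.py c10 scene; python3 - <<'E'
from m import *
for n in ("s10","c10"): 
    d=load(n+".npz");P=cloud(d)
    print("jaw",rect(P,(.603,-.105),.04,.0445,.052)); print("blk",rect(P,(.611,-.145),.03,.034,.0435)); print("stop",rect(P,(.621,-.184),.03,.0435,.05))
a=load("c10.npz")["color"][170:260,260:380,::-1];cv2.imwrite("pics/c10c.png",cv2.resize(a,None,fx=6,fy=6))
E
```

```text
t 13.25 r 0.0511 crank 4.305 | along motion -8.83 radial(out) -0.23 fz 6.7 w 0.247
t 13.42 r 0.0512 crank 4.580 | along motion -8.47 radial(out) -0.27 fz 5.2 w 0.244
jaw (140, 'c', 600.8, -95.3, 'long', 45.6, 'short', 29.4, 'longdir', 11.0, 'z', np.float64(0.0474))
blk (199, 'c', 611.5, -142.2, 'long', 53.8, 'short', 29.7, 'longdir', 103.3, 'z', np.float64(0.0404))
stop (80, 'c', 620.9, -184.2, 'long', 33.1, 'short', 19.8, 'longdir', 11.6, 'z', np.float64(0.0457))
jaw None
blk None
stop None
```

View pics/c10c.png

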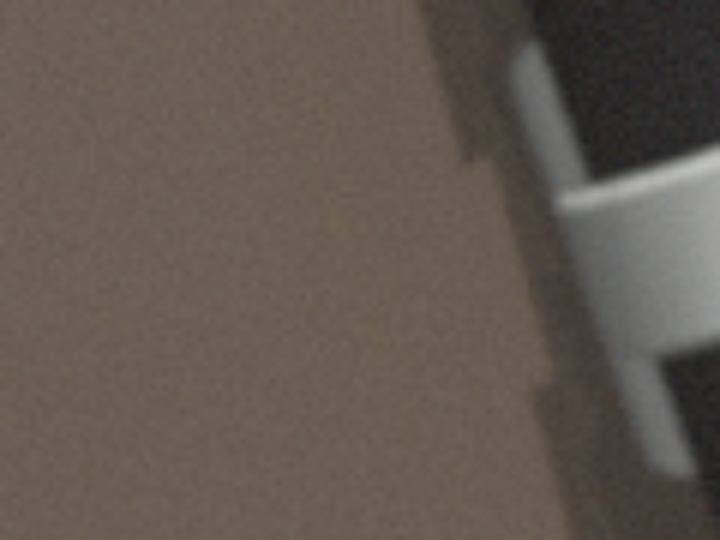

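```bash
python3 -m jog '[[[0.024,-0.084,0],[0,0,0],-0.8],[[0.012,-0.087,0],[0,0,0],-0.8]]' >/dev/null; python3 f.py; python3 -m jog '[[[0,-0.087,0],[0,0,0],-0.8],[[-0.013,-0.087,0],[0,0,0],-0.8]]' >/dev/null; python3 f.py; python3 -m jog '[[[-0.025,-0.084,0],[0,0,0],-0.8],[[-0.037,-0.08,0],[0,0,0],-0.8]]' >/dev/null; python3 f.py
```

```text
t 13.68 r 0.0512 crank 4.851 | along motion -8.61 radial(out) -0.96 fz 4.2 w 0.246
t 13.85 r 0.0511 crank 5.129 | along motion -8.94 radial(out) -0.09 fz 3.2 w 0.243
t 14.02 r 0.0510 crank 5.406 | along motion -7.29 radial(out) 0.18 fz 1.9 w 0.249
```

```bash
python3 -m jog '[[[-0.022,-0.037,0],[0,0,0],-0.8]]' >/dev/null; python3 f.py; python3 -m jog '[[[-0.024,-0.036,0],[0,0,0],-0.8]]' >/dev/null; python3 f.py; python3 -m jog '[[[-0.027,-0.034,0],[0,0,0],-0.8]]' >/dev/null; python3 f.py; python3 -m jog '[[[-0.03,-0.032,0],[0,0,0],-0.8]]' >/dev/null; python3 f.py;  python3 -m jog '[[[-0.032,-0.03,0],[0,0,0],-0.8]]' >/dev/null; python3 f.py
```

```text
t 14.10 r 0.0509 crank 5.481 | along motion -8.25 radial(out) -0.50 fz 0.8 w 0.245
t 14.18 r 0.0508 crank 5.543 | along motion -8.17 radial(out) 0.34 fz 1.1 w 0.243
t 14.27 r 0.0508 crank 5.609 | along motion -8.38 radial(out) 0.52 fz 0.5 w 0.245
t 14.35 r 0.0507 crank 5.676 | along motion -9.82 radial(out) 0.20 fz 0.3 w 0.242
t 14.43 r 0.0506 crank 5.743 | along motion -10.01 radial(out) 0.24 fz -0.9 w 0.246
```

```bash
python3 -m jog '[[[-0.034,-0.027,0],[0,0,0],-0.8]]' >/dev/null; python3 f.py; python3 snap.py s11 side; python3 - <<'E'
from m import *
d=load("s11.npz");P=cloud(d)
print("jaw",rect(P,(.605,-.11),.04,.0445,.052)); print("blk",rect(P,(.613,-.15),.03,.034,.0435)); print("stop",rect(P,(.621,-.184),.03,.0435,.05))
cv2.imwrite("pics/s11c.png",cv2.resize(d["color"][160:260,250:370,::-1],None,fx=5,fy=5,interpolation=cv2.INTER_CUBIC))
E
```

```text
t 14.52 r 0.0505 crank 5.808 | along motion -9.94 radial(out) -0.30 fz -1.7 w 0.243
jaw (147, 'c', 601.4, -101.8, 'long', 44.9, 'short', 31.7, 'longdir', 15.0, 'z', np.float64(0.0473))
blk (181, 'c', 613.0, -146.5, 'long', 50.7, 'short', 29.3, 'longdir', 104.0, 'z', np.float64(0.0405))
stop (78, 'c', 620.8, -184.0, 'long', 32.5, 'short', 21.7, 'longdir', 16.1, 'z', np.float64(0.0456))
```

View pics/s11c.png

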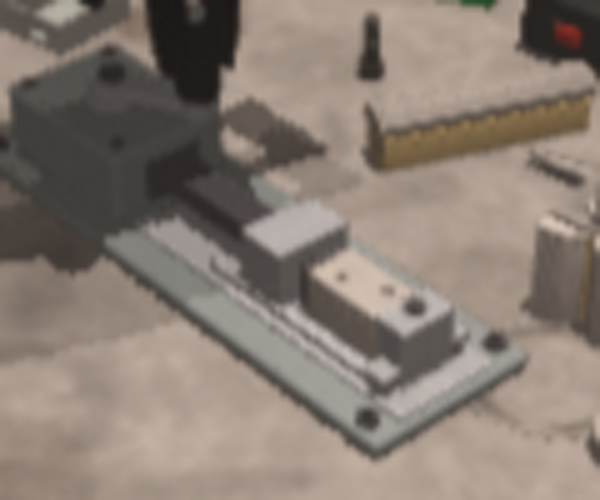

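The block is now between jaw and stop with next to no gap. I'll keep going in small steps and watch the force.

```bash
python3 -m jog '[[[-0.036,-0.024,0],[0,0,0],-0.8]]' >/dev/null; python3 f.py; python3 -m jog '[[[-0.037,-0.02,0],[0,0,0],-0.8]]' >/dev/null; python3 f.py
```

```text
t 14.65 r 0.0504 crank 5.870 | along motion -11.15 radial(out) 2.31 fz -1.4 w 0.241
t 14.73 r 0.0503 crank 5.935 | along motion -11.86 radial(out) 2.53 fz -3.4 w 0.242
```

```bash
python3 -m jog '[[[-0.038,-0.016,0],[0,0,0],-0.8]]' >/dev/null; python3 f.py;  python3 -m jog '[[[0,0,0],[0,0,0],-0.8]]' >/dev/null; python3 f.py
```

```text
t 14.82 r 0.0502 crank 5.997 | along motion -12.78 radial(out) 4.04 fz -3.8 w 0.241
t 14.90 r 0.0502 crank 6.006 | along motion -8.64 radial(out) 4.11 fz -2.5 w 0.242
```

```bash
python3 -m jog '[[[0,0,0],[0,0,0],-0.8],[[0,0,0],[0,0,0],-0.8],[[0,0,0],[0,0,0],-0.8]]' >/dev/null; python3 f.py; python3 -m jog '[[[0,0,0],[0,0,0],0.1],[[0,0,0],[0,0,0],0.1],[[0,0,0],[0,0,0],0.1],[[0,0,0],[0,0,0],0.1]]'; python3 snap.py s12 side;  python3 snap.py w12
```

```text
t 15.15 r 0.0502 crank 6.005 | along motion -8.48 radial(out) 3.66 fz -2.0 w 0.247
time: 15.48
position: [0.5882, -0.0007, 0.0968]
eef_rot: [-1.944, -2.467, 0.001]
contact_force: [0.1, -0.7, 0.6]
width: 0.468
```

View pics/w12.png

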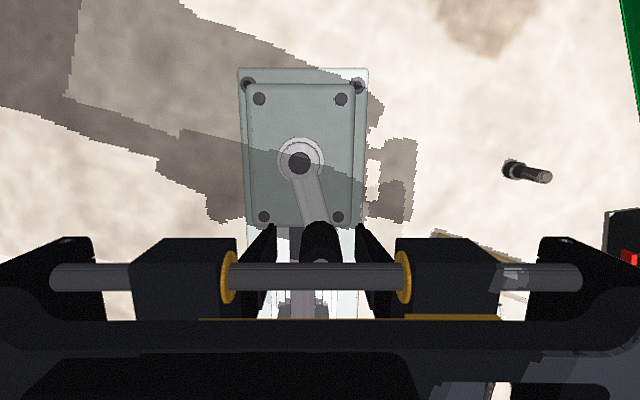

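The fingers are clear on both sides of the sleeve at (320,240). Raising the tool and doing a last check.

```bash
python3 -m jog '[[[0,0,0.2],[0,0,0],0.1],[[0,0,0.35],[0,0,0],0.1],[[0,0,0.4],[0,0,0],0.1],[[0,0,0.4],[0,0,0],0.1],[[0.04,-0.2,0.2],[0,0,0],0.1],[[0.06,-0.3,0],[0,0,0],0.1],[[0.06,-0.3,0],[0,0,0],0.1],[[0,0,0],[0,0,0],0.1],[[0,0,0],[0,0,0],0.1],[[0,0,0],[0,0,0],0.1]]'; python3 snap.py w13; python3 snap.py s13 side; python3 - <<'E'
from m import *
for n in("s13","w13"):
    d=load(n+".npz");P=cloud(d)
    print("jaw",rect(P,(.602,-.103),.035,.0445,.052)); print("blk",rect(P,(.613,-.148),.03,.034,.0435)); print("stop",rect(P,(.621,-.184),.03,.0435,.05))
    print("sleevetop",rect(P,(.585,-.002),.05,.106,.12))
a=load("s0b.npz")if 0 else load("side0.npz");b=load("s13.npz")
for nm,c,r,z0,z1 in [("flat",(.606,-.372),.05,.017,.03),("bush",(.69,-.365),.03,.03,.04),("ring",(.7,-.28),.04,.008,.016)]:
    print(nm,rect(cloud(a),c,r,z0,z1),rect(cloud(b),c,r,z0,z1))
cv2.imwrite("pics/s13c.png",cv2.resize(b["color"][150:320,230:450,::-1],None,fx=3.5,fy=3.5,interpolation=cv2.INTER_CUBIC))
E
```

```text
time: 16.42
position: [0.601, -0.0643, 0.2207]
eef_rot: [-1.944, -2.467, 0.0]
contact_force: [-0.2, 0.4, 0.2]
width: 0.548
jaw (144, 'c', 602.6, -103.6, 'long', 43.0, 'short', 31.6, 'longdir', 14.6, 'z', np.float64(0.0473))
blk (182, 'c', 612.8, -146.4, 'long', 51.0, 'short', 29.2, 'longdir', 102.2, 'z', np.float64(0.0404))
stop (76, 'c', 621.1, -184.1, 'long', 35.3, 'short', 19.9, 'longdir', 9.1, 'z', np.float64(0.0456))
sleevetop (47, 'c', 591.5, -3.4, 'long', 21.4, 'short', 21.2, 'longdir', 103.5, 'z', np.float64(0.1097))
jaw (943, 'c', 600.1, -100.9, 'long', 43.5, 'short', 29.9, 'longdir', 13.6, 'z', np.float64(0.0478))
blk (665, 'c', 609.6, -138.3, 'long', 39.2, 'short', 27.1, 'longdir', 102.8, 'z', np.float64(0.0408))
stop (24, 'c', 621.4, -191.2, 'long', 28.6, 'short', 1.5, 'longdir', 13.9, 'z', np.float64(0.0454))
sleevetop (549, 'c', 589.9, -0.7, 'long', 22.3, 'short', 22.1, 'longdir', 103.1, 'z', np.float64(0.1099))
flat (548, 'c', 606.1, -372.2, 'long', 62.4, 'short', 42.2, 'longdir', 123.4, 'z', np.float64(0.0227)) (548, 'c', 606.2, -372.1, 'long', 62.4, 'short', 43.0, 'longdir', 123.5, 'z', np.float64(0.0227))
bush (131, 'c', 700.4, -360.4, 'long', 32.3, 'short', 30.3, 'longdir', 51.6, 'z', np.float64(0.0354)) (130, 'c', 701.0, -360.4, 'long', 31.2, 'short', 30.8, 'longdir', 38.4, 'z', np.float64(0.0352))
ring (200, 'c', 690.7, -271.3, 'long', 44.9, 'short', 44.8, 'longdir', 172.8, 'z', np.float64(0.0125)) (202, 'c', 690.7, -271.0, 'long', 45.1, 'short', 45.0, 'longdir', 73.1, 'z', np.float64(0.0124))
```

View pics/s13c.png

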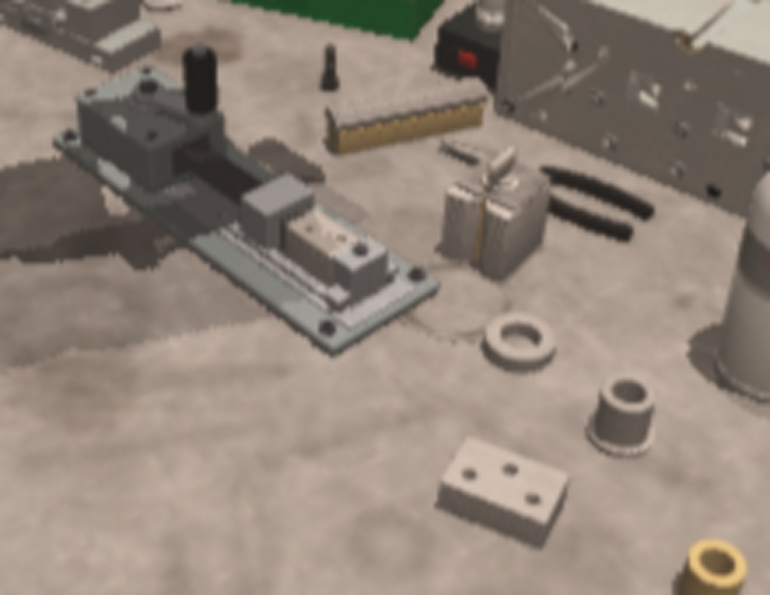

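View pics/w13.png

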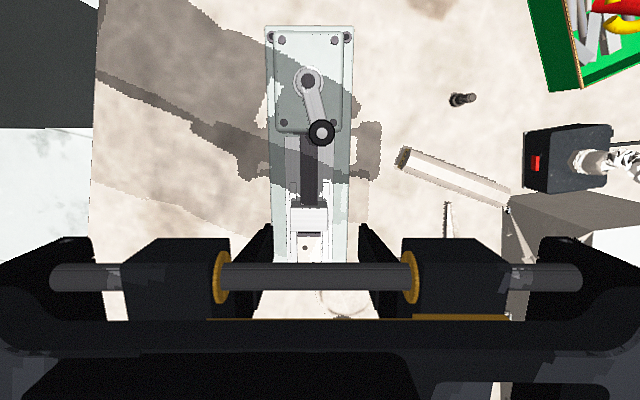

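```bash
python3 - <<'E'
from rig import ctrl
print(ctrl.close_job())
E
```

```text
the job is handed in; nothing more can be done
None
```

The small insert is clamped lengthwise in the channel, the sleeve is released, and the job is handed in at about 16.5 s of the 72 s. No verdict was reported.

I set the block flat in the channel and let go of it. Then I gripped the sleeve and turned the crank clockwise from about 0.29 to 6.0 rad without letting go.

**Clamping force:** the handle force while turning rose from about 8.3 N running free to 12.8 N at the end, about 4.4 N more. That suggests roughly 37 N of clamping, which I could not measure directly. Allowing for uncertainty about where the pad first touched, I put it at 27 to 43 N.

**Last checks:**
- **Block:** the last pictures show it flat (top about 40.5 mm above the bench), along the channel, and snug between the pad and the stop.
- **Robot:** it touches nothing, and the wrist force reads about zero.
- **Bystanders:** the flat insert, bush and ring measured within 1 mm of their starting positions. I checked the bar, magnet and screw only by eye, and they look unmoved.

**Disagreements:**
- **Crank angle:** the camera puts the sleeve about 2 mm behind the tool's last held position. The crank may have sprung back by up to 0.05 rad, or 5 N. The jaw travel (34 mm, so about 6.0 rad) does not show it.
- **Block to stop:** the fitted distance between block and stop centres was 38 mm, against the 35 mm expected when they touch. I put that down to cropping in the depth fit.

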